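Change over specimen trays in the dust-cover cabinets

TASK

Only one specimen tray may be out at a time: first push the empty tray that was left out fully home into its cabinet, and only then hook a fingertip behind the lip of the other tray, the one with the two small vials, and draw it out along its rail until it meets its stop. Do not grip the lips or lift anything; the vials must stay standing in their tray, and the bottle, slide box and beaker on the bench are left where they are.

Things in the scene. Friction and masses are not known exactly. Their poses are not given: they have to be found in the camera images.
- empty_cabinet: the cabinet of the empty tray: a specimen cabinet fixed to the bench, 190 deep x 150 wide x 75 mm high, white sides and a clear flat dust cover, open front. Origin: centre of its underside on the bench. Its x axis points from the front opening into the cabinet (away from the robot, give or take some yaw), y to the left, z up. 
- loaded_cabinet: the cabinet of the tray with the vials: same shape; a specimen cabinet fixed to the bench, 190 deep x 150 wide x 75 mm high, white sides and a clear flat dust cover, open front. Origin: centre of its underside on the bench. Its x axis points from the front opening into the cabinet (away from the robot, give or take some yaw), y to the left, z up. It may stand to the left or the right of the other.
- empty_tray (a joint): how far the empty tray is drawn out, in m: 0 is fully home, 0.12 is the outer stop; it starts 0.06 to 0.11 out. Slides with about 2.5 N of friction plus light damping and stays where it is left.
- loaded_tray (a joint): how far the tray with the vials is drawn out, in m: 0 is fully home, 0.12 is the outer stop; it starts 0 to 0.01 out. Slides with about 2.5 N of friction plus light damping and stays where it is left.
- empty_lip (a point): middle of the top edge of the empty tray's front lip, half-way through its thickness, 55 mm above the bench; moves with the tray. Its x axis points into the cabinet along the rail. The lip is an upright plate 112 mm wide (along y), 9 mm thick, from 14 to 55 mm above the bench. With the tray shut its middle plane stands 58.5 mm in front of the cabinet's opening.
- loaded_lip (a point): middle of the top edge of the loaded tray's front lip, half-way through its thickness, 55 mm above the bench; moves with the tray. Its x axis points into the cabinet along the rail. The lip is an upright plate 112 mm wide (along y), 9 mm thick, from 14 to 55 mm above the bench. With the tray shut its middle plane stands 58.5 mm in front of the cabinet's opening.
- loaded_bay (a point): middle of the bay in the loaded tray, behind the finger well, on the tray's floor 19 mm above the bench; moves with the tray. The bay is 154 x 106 mm inside with walls 14 mm high (tops 33 mm above the bench). Between the lip and the bay's front wall is the finger well, 58 mm long along the rail, floor 19 mm above the bench, open at the top and both ends; with the tray shut 54 mm of it are clear of the cabinet's cover. The empty tray is the same.
- vial0_mid (a point): centre of a small amber vial with a white cap, 26 mm across, 36 mm high, about 30 g, loose and upright on the loaded tray's floor under the dust cover.
- vial1_mid (a point): centre of the second vial, same as the first.
- dropper_mid (a point): centre of a small brown bottle, 32 mm across, 70 mm high, standing loose on the bench between the cabinets; a bystander.
- slide_box_mid (a point): centre of a slide box, 87 x 62 x 36 mm, loose on the bench at the left; a bystander.
- beaker_mid (a point): centre of a glass beaker, 52 mm across, 65 mm high, loose on the bench at the right; a bystander.

How it is judged:
By the outcome, as a careful person would: the job done as asked, in the order asked, and still so for the second after the job is handed in, with the robot touching nothing.
It also fails if it takes over 46 s, if anything falls off the work surface, if the arm or the gripper's body presses on something with over 40 N, if the wrist force passes 120 N, or if a joint passes its speed limit or range.

ROBOT

A 6-joint arm with a two-finger parallel gripper is mounted at the origin on the work surface. World frame = base frame: x ahead of the robot, y to its left, z up, the work surface at z = 0. Lengths are in m, angles in rad, forces in N, time in s.
With the tool pointing down it reaches from about 0.275 to 0.825 m from the base axis. Payload 4.9 kg.
Tool frame: the origin (TCP) lies midway between the tips of the shut fingers; the grasp point (between the pads) lies 19 mm behind it; z points along the fingers, y is the direction in which the jaws open and shut (so a half turn about z gives the same grasp; the last joint's range is limited). The gripper opens to 85 mm and grips with 20 to 120 N. Pads are 22 mm wide; open, the fingers measure 114 mm over their backs; the gripper's body (76 mm by 85 mm) begins 54 mm behind the grasp point. The pads swing forward as they close: fully open they stand 13 mm farther back than shut.
Start: joints at [-1.416, 0.326, -0.193, 1.052, 0, 1.437], TCP at [0.157, -0.527, 0.231] pointing down, gripper open.
Joint ranges: [-2.65, 2.65], [-0.97, 1.79], [-1.3, 1.35], [-1.93, 2.1], [-1.47, 1.37], [-3.14, 3.14]. Speed limits (rad/s): [2.57, 2.57, 3.14, 3.14, 3.14, 3.14].

INTERFACE

Orientations are given as a 3x3 rotation matrix whose columns are the frame's x, y, z axes.
In Python, from station import sensors, optics, manip gives the robot as it stands.
- The arm moves only by the tool servo_tool, never from a script. Its argument "moves" is a list of rows, each an object of numbers: "ax", "ay", "az": the turn, a rotation vector about the tool's x, y, z in rad; "tx", "ty", "tz": the shift along the tool's x, y, z in mm; "hand": the finger opening in mm, from 0 to 85.4. In form: [{"ax": .., "ay": .., "az": .., "tx": .., "ty": .., "tz": .., "hand": ..}, ...]. A call has 1 to 12 rows; each row is the pose to reach, as a shift and turn from the pose commanded when the call began, along the tool's axes at that moment; what a row does not reach only later rows make up. A row lasts 1/8 s, in which the tool goes at most 62.5 mm and 10.7 degrees, less where a joint would pass 70% of its speed; a pose out of reach is approached as far as the arm can. A call with a gripper value outside its range is refused whole. The fingers move at their own pace and stop on an object; "newtons" is the grip in N (left out, the last holds). Time passes only in rows, so rows that repeat a pose let the fingers close. It gives the time, the measured TCP pose, the force and the opening at its end, in the units of the state.
- sensors.get_state(): the state, without advancing time (a new reading comes with each control period).
- optics.capture(name): name is "scene" or "top" or "wrist"; returns the picture (480x640x3 uint8, red, green, blue); there is no depth.
- optics.camera_model(name): a dict with "fx", "fy", "cx", "cy" (pixels), "k1" (the pictures are not rectified: a ray, as slopes to the right and down, at radius r is drawn at 1 + k1 r^2 times it, then the intrinsics apply), "origin" and "attitude" of the camera in the world. Camera axes: x right, y down, z forward; pixel columns grow to the right and rows downward; lengths in m; the calibration is good to about 2 mm. A picture is of the moment at which its call begins: read the wrist's pose just before it. camera_model takes no time and is no camera call; for the wrist camera it gives the pose at the moment of the call.
- manip.sign_off(): hands the job in, once; it reports no verdict.
The state is a dict: "t": time; "q": joint angles; "dq": joint speeds; "joint_efforts": joint torques, N m; "tool_pos": TCP position; "tcp_rot": TCP orientation; "ft_force": force on the tool from outside, world axes, zero at the start; "wrist_torque": the same for the moment, N m; "opening": finger opening in m.
Only numpy, scipy, OpenCV 4.12 (cv2) and the standard library are available. Lean on these libraries where they do the work, as an engineer would, in place of code of your own. Each camera call takes 0.05 s, during which the arm holds its last target.

## Working session

There is one attempt and no reset: what is moved stays moved. The work goes in short steps, Python scripts to look and compute and a tool call to move; the robot and the scene stay as the last step left them, time stands still between calls to the robot, and variables do not carry over. Pictures are saved under pics/ and viewed, and the job is handed in when it is done.

Besides the shell and the picture viewer there is one more tool, called after "Call:" as a command line: name --argument value ..., lists and objects as JSON in quotes. servo_tool: Moves the arm, as the interface text tells. Its arguments: {"type":"object","properties":{"moves":{"type":"array","items":{"type":"object","properties":{"ax":{"type":"number"},"ay":{"type":"number"},"az":{"type":"number"},"tx":{"type":"number"},"ty":{"type":"number"},"tz":{"type":"number"},"hand":{"type":"number"}}}},"newtons":{"type":"number"}},"required":["moves"]}

```bash
ls; mkdir -p pics; python3 - <<'E'
from station import sensors, optics, manip
import cv2
s=sensors.get_state(); print(s)
for n in("scene","top"):
    im=optics.capture(n); cv2.imwrite(f"pics/{n}0.png",im[:,:,::-1]); print(n,optics.camera_model(n))
E
```

```text
pics
{'t': 0.0, 'q': array([-1.41620266e+00,  3.26918002e-01, -1.93604198e-01,  1.05198540e+00,
        1.29652408e-06,  1.43659934e+00]), 'dq': array([-0.00151787,  0.00102536,  0.00022313,  0.00047622, -0.00049988,
       -0.001     ]), 'joint_efforts': array([-3.01934706e-04, -4.43400943e+01,  2.62437397e+01,  1.54778600e-02,
       -2.38945659e-04, -1.15639619e-05]), 'tool_pos': array([ 0.15655832, -0.52663697,  0.23050821]), 'tcp_rot': array([[ 9.58589021e-01,  2.84792944e-01, -2.62218768e-04],
       [ 2.84792971e-01, -9.58587557e-01,  1.69106664e-03],
       [ 2.30244199e-04, -1.69571598e-03, -9.99998536e-01]]), 'ft_force': array([0.51641359, 0.21273398, 0.9830651 ]), 'wrist_torque': array([-0.03076209, -0.05082176, -0.04646733]), 'opening': 0.0854183401417845}
scene {'fx': 537.1314287671075, 'fy': 537.1314287671075, 'cx': 316.27900867834717, 'cy': 243.75615850847544, 'k1': -0.060397503406456096, 'origin': array([1.14696839, 0.66239152, 0.71012827]), 'attitude': array([[-0.79332292,  0.3712187 , -0.48253024],
       [ 0.60870086,  0.46927156, -0.63974015],
       [-0.01104579, -0.80123709, -0.59824503]])}
top {'fx': 482.2462431411347, 'fy': 482.2462431411347, 'cx': 315.8231920386667, 'cy': 236.68740063629696, 'k1': -0.08444734713306996, 'origin': array([0.54128197, 0.00487116, 1.25359566]), 'attitude': array([[-0.02329252, -0.99665215,  0.07837062],
       [-0.99959258,  0.02192413, -0.01827595],
       [ 0.01649656, -0.07876439, -0.99675676]])}
```

View pics/scene0.png

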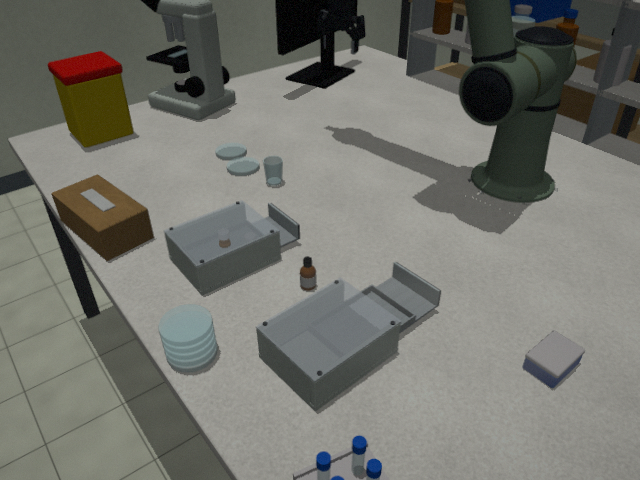

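```bash
python3 - <<'E'
import cv2
im=cv2.imread("pics/top0.png")
c=im[60:340,140:520]
cv2.imwrite("pics/top0c.png",cv2.resize(c,None,fx=2.1,fy=2.1,interpolation=cv2.INTER_CUBIC))
E
```

```text
(no output)
```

View pics/top0.png

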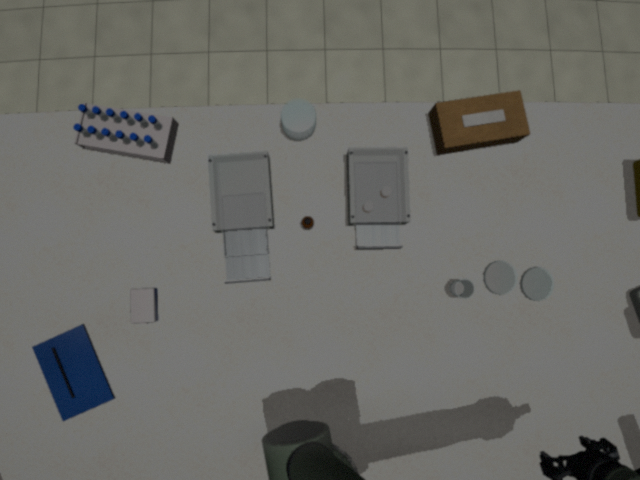

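View pics/top0c.png

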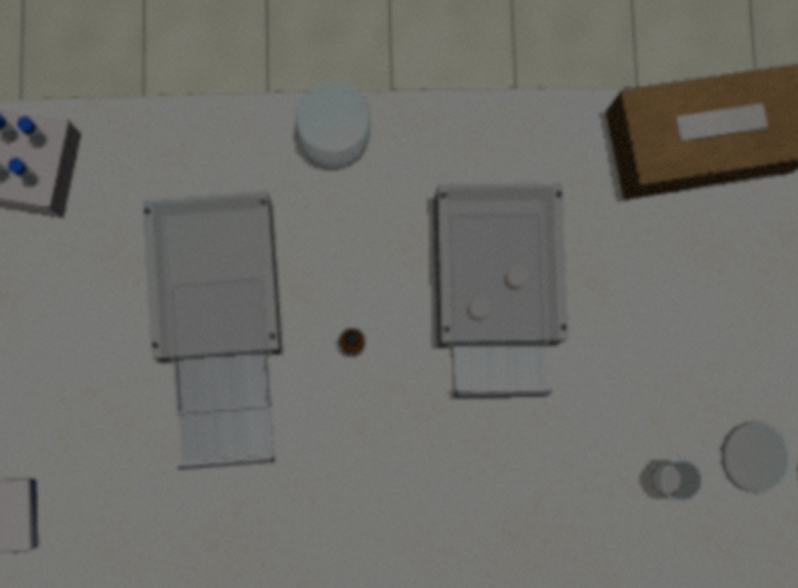

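The top picture shows the empty tray drawn out on the left (lip at about u 227–270, v 280). The loaded cabinet is on the right (lip at about u 356–402, v 247), with two vials inside. I'll zoom in.

```bash
cat > h.py <<'E'
import numpy as np, cv2
from station import sensors, optics, manip
def ray(n,px,m=None):
    m=m or optics.camera_model(n)
    K=np.array([[m['fx'],0,m['cx']],[0,m['fy'],m['cy']],[0,0,1]])
    p=cv2.undistortPoints(np.array(px,float).reshape(-1,1,2),K,np.array([m['k1'],0,0,0,0.]),).reshape(-1,2)
    d=np.c_[p,np.ones(len(p))]@np.array(m['attitude']).T
    return np.array(m['origin']),d
def atz(n,px,z,m=None):
    o,d=ray(n,px,m); return o+d*((z-o[2])/d[:,2])[:,None]
def proj(n,P,m=None):
    m=m or optics.camera_model(n)
    K=np.array([[m['fx'],0,m['cx']],[0,m['fy'],m['cy']],[0,0,1]])
    R=np.array(m['attitude']).T
    return cv2.projectPoints(np.array(P,float).reshape(-1,1,3),cv2.Rodrigues(R)[0],-R@np.array(m['origin']),K,np.array([m['k1'],0,0,0,0.]))[0].reshape(-1,2)
def crop(src,u0,v0,w,h,f,out):
    im=cv2.imread(src)[v0:v0+h,u0:u0+w]
    im=cv2.resize(im,None,fx=f,fy=f,interpolation=cv2.INTER_CUBIC)
    im=cv2.convertScaleAbs(im,alpha=1.5,beta=0)
    for k in range(0,w,10):
        cv2.putText(im,str(u0+k),(k*f,8),0,.3,(0,255,255)); cv2.line(im,(k*f,10),(k*f,14),(0,255,255))
    for k in range(0,h,10):
        cv2.putText(im,str(v0+k),(0,k*f+4),0,.3,(0,255,255))
    cv2.imwrite(out,im)
E
python3 - <<'E'
from h import *
crop("pics/top0.png",200,140,80,150,4,"pics/cl.png")
crop("pics/top0.png",335,140,85,115,5,"pics/cr.png")
E
```

```text
(no output)
```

View pics/cl.png

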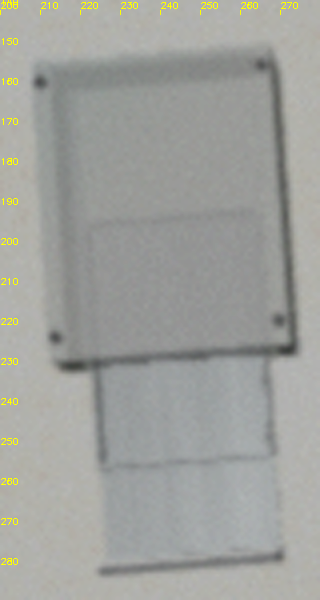

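View pics/cr.png

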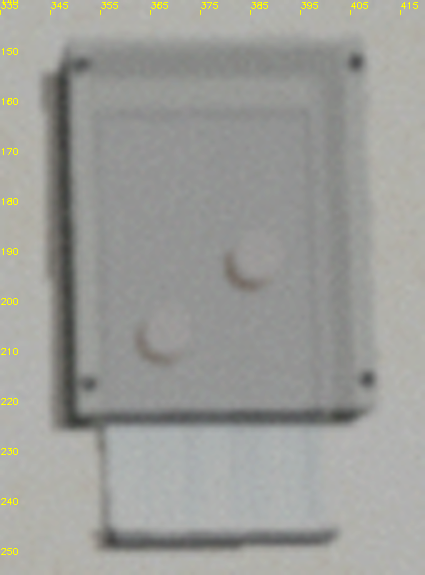

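```bash
python3 - <<'E'
from h import *
np.set_printoptions(precision=4,suppress=True)
L=dict(sc=[(209.5,160),(264.5,156),(213.5,224),(269,220)],front=[(214,230.5),(273,227.5)],lip=[(225,282),(269.5,278.5)])
R=dict(sc=[(350.5,152.5),(405.5,152),(352,216.5),(407.5,215.5)],front=[(350,223.5),(407,222)],lip=[(356,248.5),(401,247)])
for D in(L,R):
    for k,z in(("sc",.075),("front",.075),("lip",.055),):
        P=atz("top",D[k],z); print(k,z); print(P[:,:2])
        if k=="sc": print('yaw',[np.degrees(np.arctan2(*(P[a]-P[b])[[1,0]])) for a,b in((0,2),(1,3))],'yawx',[np.degrees(np.arctan2(-(P[a]-P[b])[0],(P[a]-P[b])[1])) for a,b in((0,1),(2,3))],P.mean(0), np.linalg.norm(P[0]-P[2]),np.linalg.norm(P[0]-P[1]))
        else: print('yawx',np.degrees(np.arctan2(-(P[0]-P[1])[0],(P[0]-P[1])[1])),'w',np.linalg.norm(P[0]-P[1]))
print('bottle',atz("top",[(307,222.5)],.07),'slide',atz("top",[(144,305)],.036),'beaker',atz("top",[(459,288)],.065))
E
```

```text
sc 0.075
[[0.8313 0.2435]
 [0.8381 0.1063]
 [0.6708 0.234 ]
 [0.6776 0.0973]]
yaw [np.float64(3.3833178598497704), np.float64(3.192714441867113)] yawx [np.float64(2.872772492595659), np.float64(2.865040271051503)] [0.7544 0.1703 0.075 ] 0.1607813942642535 0.13738762072656155
front 0.075
[[0.6547 0.2329]
 [0.6589 0.0878]]
yawx 1.652568125826787 w 0.1451351059535553
lip 0.055
[[0.5279 0.2104]
 [0.5342 0.1   ]]
yawx 3.2620342173056085 w 0.11061501655977107
sc 0.075
[[ 0.8429 -0.1082]
 [ 0.842  -0.2466]
 [ 0.6819 -0.1071]
 [ 0.6816 -0.245 ]]
yaw [np.float64(-0.4165595733491721), np.float64(-0.5956125499295869)] yawx [np.float64(-0.3349776527365012), np.float64(-0.13004553596746674)] [ 0.7621 -0.1767  0.075 ] 0.16096972548578922 0.13840662789728012
front 0.075
[[ 0.6647 -0.1016]
 [ 0.6654 -0.2431]]
yawx 0.31154838114200295 w 0.14146692393282315
lip 0.055
[[ 0.6038 -0.1166]
 [ 0.6049 -0.2297]]
yawx 0.59037159259512 w 0.113116037889799
bottle [[0.6699 0.0041 0.07  ]] slide [[0.4738 0.4199 0.036 ]] beaker [[ 0.499  -0.3697  0.065 ]]
```

Call:
servo_tool --moves '[{"tx": 42,"ty": -46,"tz": 5,"az": -0.18,"hand": 0},{"tx": 84,"ty": -92,"tz": 10,"az": -0.36,"hand": 0},{"tx": 126,"ty": -138,"tz": 15,"az": -0.54,"hand": 0},{"tx": 168,"ty": -185,"tz": 20,"az": -0.72,"hand": 0},{"tx": 210,"ty": -232,"tz": 25,"az": -0.9,"hand": 0},{"tx": 252,"ty": -280,"tz": 30,"az": -1.08,"hand": 0},{"tx": 294,"ty": -327,"tz": 35,"az": -1.26,"hand": 0},{"tx": 336,"ty": -374,"tz": 40,"az": -1.44,"hand": 0},{"tx": 378,"ty": -421,"tz": 45,"az": -1.62,"hand": 0},{"tx": 420,"ty": -468,"tz": 50,"az": -1.8,"hand": 0},{"tx": 462,"ty": -515,"tz": 55,"az": -1.98,"hand": 0},{"tx": 504,"ty": -562,"tz": 60,"az": -2.16,"hand": 0}]'

```text
$.moves[0]: bad value
```

Call:
servo_tool --moves '[{"ax": 0,"ay": 0,"tx": 42,"ty": -46,"tz": 5,"az": -0.18,"hand": 0},{"ax": 0,"ay": 0,"tx": 84,"ty": -92,"tz": 10,"az": -0.36,"hand": 0},{"ax": 0,"ay": 0,"tx": 126,"ty": -138,"tz": 15,"az": -0.54,"hand": 0},{"ax": 0,"ay": 0,"tx": 168,"ty": -185,"tz": 20,"az": -0.72,"hand": 0},{"ax": 0,"ay": 0,"tx": 210,"ty": -232,"tz": 25,"az": -0.9,"hand": 0},{"ax": 0,"ay": 0,"tx": 252,"ty": -280,"tz": 30,"az": -1.08,"hand": 0},{"ax": 0,"ay": 0,"tx": 294,"ty": -327,"tz": 35,"az": -1.26,"hand": 0},{"ax": 0,"ay": 0,"tx": 336,"ty": -374,"tz": 40,"az": -1.44,"hand": 0},{"ax": 0,"ay": 0,"tx": 378,"ty": -421,"tz": 45,"az": -1.62,"hand": 0},{"ax": 0,"ay": 0,"tx": 420,"ty": -468,"tz": 50,"az": -1.8,"hand": 0},{"ax": 0,"ay": 0,"tx": 462,"ty": -515,"tz": 55,"az": -1.98,"hand": 0},{"ax": 0,"ay": 0,"tx": 504,"ty": -562,"tz": 60,"az": -2.16,"hand": 0}]'

```text
t: 1.6
tool_pos: [0.4771, 0.1505, 0.1715]
tcp_rot: [[-0.774, 0.634, 0.0], [0.634, 0.774, -0.0], [-0.0, -0.0, -1.0]]
ft_force: [2.2, 0.4, -0.4]
opening: 0.0003
```

Call:
servo_tool --moves '[{"ax": 0,"ay": 0,"az": -0.18,"tx": 0,"ty": 0,"tz": 30,"hand": 0},{"ax": 0,"ay": 0,"az": -0.36,"tx": 0,"ty": 0,"tz": 65,"hand": 0},{"ax": 0,"ay": 0,"az": -0.54,"tx": 0,"ty": 0,"tz": 100,"hand": 0},{"ax": 0,"ay": 0,"az": -0.7,"tx": 0,"ty": 0,"tz": 125,"hand": 0},{"ax": 0,"ay": 0,"az": -0.748,"tx": 0,"ty": 0,"tz": 135,"hand": 0},{"ax": 0,"ay": 0,"az": -0.748,"tx": 0,"ty": 0,"tz": 135,"hand": 0}]'

```text
t: 2.35
tool_pos: [0.4755, 0.1483, 0.0358]
tcp_rot: [[-0.999, -0.055, -0.003], [-0.055, 0.999, -0.0], [0.003, -0.0, -1.0]]
ft_force: [0.1, 0.5, -0.0]
opening: -0.0002
```

```bash
python3 - <<'E'
from h import *
np.set_printoptions(precision=4,suppress=True)
for n in("wrist","scene"):
    m=optics.camera_model(n); im=optics.capture(n); cv2.imwrite(f"pics/{n}1.png",im[:,:,::-1])
    if n=="wrist": print(m)
s=sensors.get_state(); print(s['t'],s['tool_pos'],s['tcp_rot'],s['ft_force'])
E
```

```text
{'fx': 411.31761530734417, 'fy': 411.31761530734417, 'cx': 316.5103199183348, 'cy': 241.98203466507496, 'k1': -0.013927679887743362, 'origin': array([0.3952, 0.1446, 0.1782]), 'attitude': array([[-0.0546,  0.9497,  0.3082],
       [ 0.9985,  0.0516,  0.0178],
       [ 0.001 ,  0.3087, -0.9511]])}
2.45 [0.4767 0.1484 0.037 ] [[-0.9985 -0.0544 -0.    ]
 [-0.0544  0.9985 -0.    ]
 [ 0.     -0.     -1.    ]] [-0.5522 -0.0806  0.1316]
```

View pics/wrist1.png

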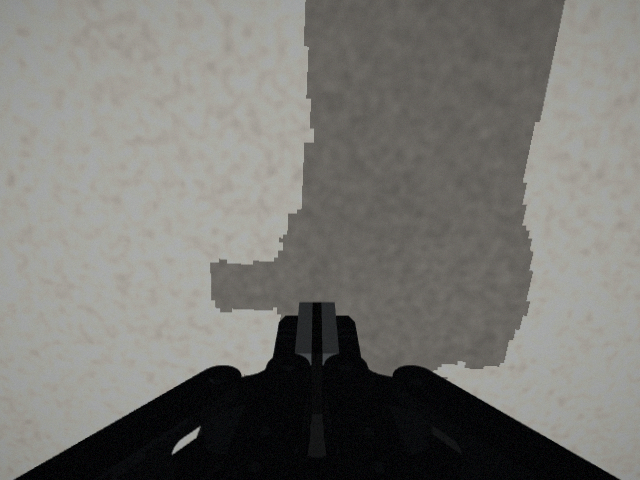

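View pics/scene1.png

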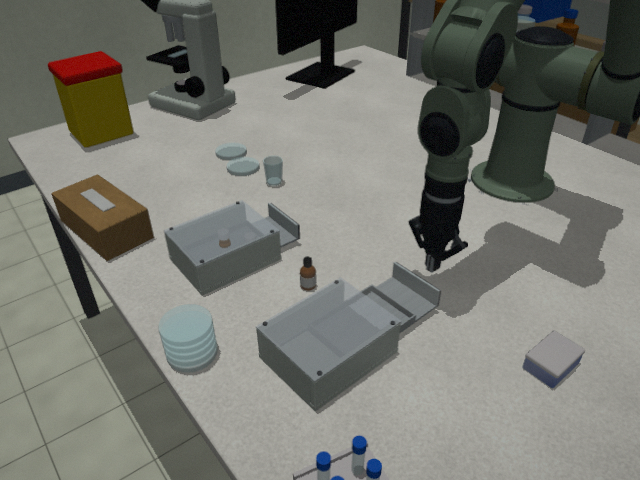

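The wrist view shows only bench and shadow, because that camera looks back towards the robot. The scene view shows the shut fingers (u 430, v 265) standing in front of the empty tray's lip (u 415, v 285), clear of it. Next I push along the rail.

Call:
servo_tool --moves '[{"ax": 0,"ay": 0,"az": 0,"tx": -8,"ty": 4,"tz": 0,"hand": 0},{"ax": 0,"ay": 0,"az": 0,"tx": -20,"ty": 7,"tz": 0,"hand": 0},{"ax": 0,"ay": 0,"az": 0,"tx": -30,"ty": 7,"tz": 0,"hand": 0},{"ax": 0,"ay": 0,"az": 0,"tx": -38,"ty": 7,"tz": 0,"hand": 0},{"ax": 0,"ay": 0,"az": 0,"tx": -45,"ty": 7,"tz": 0,"hand": 0},{"ax": 0,"ay": 0,"az": 0,"tx": -52,"ty": 7,"tz": 0,"hand": 0},{"ax": 0,"ay": 0,"az": 0,"tx": -59,"ty": 7,"tz": 0,"hand": 0},{"ax": 0,"ay": 0,"az": 0,"tx": -66,"ty": 7,"tz": 0,"hand": 0},{"ax": 0,"ay": 0,"az": 0,"tx": -73,"ty": 7,"tz": 0,"hand": 0},{"ax": 0,"ay": 0,"az": 0,"tx": -80,"ty": 7,"tz": 0,"hand": 0},{"ax": 0,"ay": 0,"az": 0,"tx": -87,"ty": 7,"tz": 0,"hand": 0},{"ax": 0,"ay": 0,"az": 0,"tx": -92,"ty": 7,"tz": 0,"hand": 0}]'

```text
t: 3.95
tool_pos: [0.5685, 0.1604, 0.0367]
tcp_rot: [[-0.998, -0.055, -0.0], [-0.055, 0.998, -0.0], [0.0, -0.0, -1.0]]
ft_force: [-2.2, -0.8, -2.3]
opening: -0.0004
```

Contact with a force of about 2.5 N, which matches the rail friction. I continue slowly to the home stop.

Call:
servo_tool --moves '[{"ax": 0,"ay": 0,"az": 0,"tx": -4,"ty": 0,"tz": 0,"hand": 0},{"ax": 0,"ay": 0,"az": 0,"tx": -8,"ty": 0,"tz": 0,"hand": 0},{"ax": 0,"ay": 0,"az": 0,"tx": -11,"ty": 0,"tz": 0,"hand": 0},{"ax": 0,"ay": 0,"az": 0,"tx": -14,"ty": 0,"tz": 0,"hand": 0}]'

```text
t: 4.45
tool_pos: [0.5822, 0.1612, 0.0369]
tcp_rot: [[-0.998, -0.055, -0.0], [-0.055, 0.998, -0.0], [0.0, -0.0, -1.0]]
ft_force: [-2.5, -0.9, -1.0]
opening: 0.0006
```

```bash
python3 - <<'E'
from h import *
for n in("scene",):
    im=optics.capture(n); cv2.imwrite(f"pics/{n}2.png",im[:,:,::-1])
crop("pics/scene2.png",240,210,220,200,3,"pics/s2c.png")
E
```

```text
(no output)
```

View pics/s2c.png

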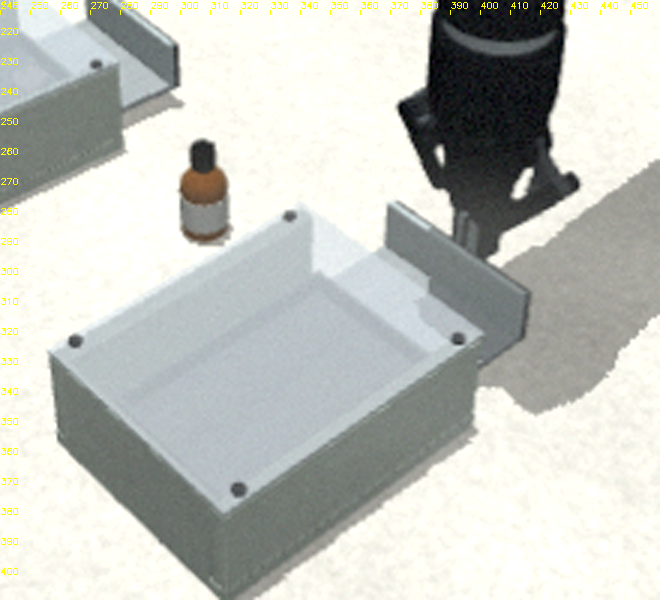

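The view shows the fingers at the lip's front (u 395, v 285) and the tray nearly home. I push on until the force rises.

Call:
servo_tool --moves '[{"ax": 0,"ay": 0,"az": 0,"tx": -1.5,"ty": 0,"tz": 0,"hand": 0},{"ax": 0,"ay": 0,"az": 0,"tx": -3,"ty": 0,"tz": 0,"hand": 0},{"ax": 0,"ay": 0,"az": 0,"tx": -4,"ty": 0,"tz": 0,"hand": 0}]'

```text
t: 4.88
tool_pos: [0.5842, 0.1614, 0.037]
tcp_rot: [[-0.998, -0.055, -0.003], [-0.055, 0.998, -0.0], [0.003, -0.0, -1.0]]
ft_force: [-9.8, -1.3, 6.4]
opening: -0.0001
```

Call:
servo_tool --moves '[{"ax": 0,"ay": 0,"az": 0,"tx": -1,"ty": 0,"tz": 0,"hand": 0},{"ax": 0,"ay": 0,"az": 0,"tx": -1.5,"ty": 0,"tz": 0,"hand": 0}]'

```text
t: 5.12
tool_pos: [0.5842, 0.1614, 0.037]
tcp_rot: [[-0.998, -0.056, -0.006], [-0.056, 0.998, -0.001], [0.006, -0.0, -1.0]]
ft_force: [-13.1, -1.0, 8.5]
opening: 0.0002
```

The tool stalled at x 0.584, within about 1 mm of where the closed tray should stop it, and the force rose to 13 N. The tray is home. I back off, lift, and look from the top.

Call:
servo_tool --moves '[{"ax": 0,"ay": 0,"az": 0,"tx": 12,"ty": 0,"tz": 0,"hand": 0},{"ax": 0,"ay": 0,"az": 0,"tx": 40,"ty": 0,"tz": 0,"hand": 0},{"ax": 0,"ay": 0,"az": 0,"tx": 50,"ty": 0,"tz": -50,"hand": 0},{"ax": 0,"ay": 0,"az": 0.03,"tx": 60,"ty": -20,"tz": -100,"hand": 0},{"ax": 0,"ay": 0,"az": 0.06,"tx": 80,"ty": -70,"tz": -110,"hand": 0},{"ax": 0,"ay": 0,"az": 0.06,"tx": 95,"ty": -120,"tz": -110,"hand": 0},{"ax": 0,"ay": 0,"az": 0.06,"tx": 98,"ty": -155,"tz": -110,"hand": 0},{"ax": 0,"ay": 0,"az": 0.06,"tx": 98,"ty": -155,"tz": -110,"hand": 0}]'

```text
t: 6.12
tool_pos: [0.4997, -0.0008, 0.1479]
tcp_rot: [[-1.0, 0.009, 0.004], [0.009, 1.0, -0.001], [-0.004, -0.001, -1.0]]
ft_force: [-0.5, 0.5, -0.2]
opening: -0.0002
```

```bash
python3 - <<'E'
from h import *
np.set_printoptions(precision=4,suppress=True)
for n in("top","scene"):
    im=optics.capture(n); cv2.imwrite(f"pics/{n}3.png",im[:,:,::-1])
s=sensors.get_state(); print(s['t'],s['tool_pos'],s['tcp_rot'],s['ft_force'])
crop("pics/top3.png",200,140,220,140,3,"pics/t3c.png")
crop("pics/scene3.png",150,180,300,200,2,"pics/s3c.png")
E
```

```text
6.225 [0.4992 0.0013 0.1475] [[-1.      0.0056  0.0025]
 [ 0.0056  1.      0.0001]
 [-0.0025  0.0002 -1.    ]] [0.7616 0.3426 0.3534]
```

View pics/t3c.png

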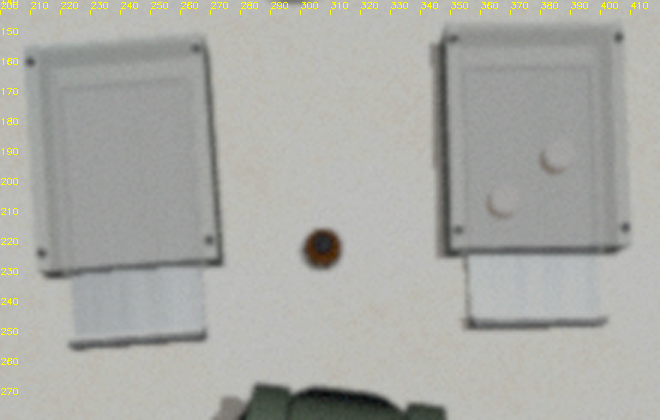

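View pics/s3c.png

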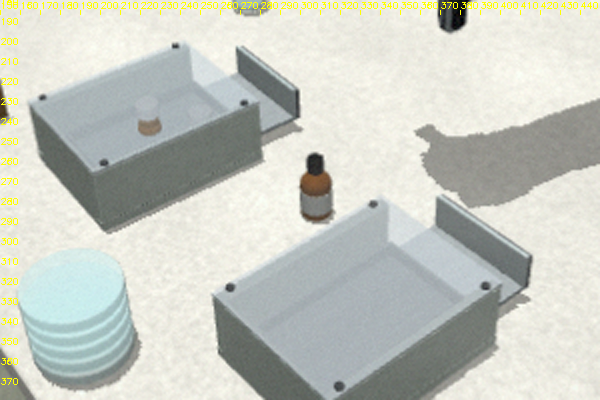

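Top view: the empty tray's lip (u 224–268, v 253) is now as close to its cover as the loaded one's (u 356–400, v 248), so it is home. The bottle and vials are undisturbed. I move over the loaded finger well.

Call:
servo_tool --moves '[{"ax": 0,"ay": 0,"az": 0,"tx": -30,"ty": -40,"tz": 0,"hand": 0},{"ax": 0,"ay": 0,"az": 0,"tx": -68,"ty": -88,"tz": 0,"hand": 0},{"ax": 0,"ay": 0,"az": 0,"tx": -105,"ty": -135,"tz": 0,"hand": 0},{"ax": 0,"ay": 0,"az": 0,"tx": -132,"ty": -166,"tz": 10,"hand": 0},{"ax": 0,"ay": 0,"az": 0,"tx": -140,"ty": -176,"tz": 30,"hand": 0},{"ax": 0,"ay": 0,"az": 0,"tx": -140,"ty": -176,"tz": 50,"hand": 0},{"ax": 0,"ay": 0,"az": 0,"tx": -140,"ty": -176,"tz": 65,"hand": 0},{"ax": 0,"ay": 0,"az": 0,"tx": -140,"ty": -176,"tz": 65,"hand": 0}]'

```text
t: 7.22
tool_pos: [0.6359, -0.1734, 0.0801]
tcp_rot: [[-1.0, 0.003, -0.003], [0.003, 1.0, 0.002], [0.003, 0.002, -1.0]]
ft_force: [0.0, 1.0, -0.3]
opening: 0.0002
```

```bash
python3 - <<'E'
from h import *
np.set_printoptions(precision=4,suppress=True)
for n in("wrist","scene"):
    m=optics.camera_model(n); im=optics.capture(n); cv2.imwrite(f"pics/{n}4.png",im[:,:,::-1])
    if n=="wrist":
        for P in([.6041,-.232,.055],[.6041,-.12,.055],[.6131,-.232,.055],[.6131,-.12,.055]): print(proj(n,[P],m))
s=sensors.get_state(); print(s['t'],s['tool_pos'],s['tcp_rot'],s['ft_force'])
crop("pics/scene4.png",150,150,250,180,3,"pics/s4c.png")
E
```

```text
[[176.013 229.471]]
[[439.9347 228.4497]]
[[178.2724 249.5346]]
[[438.0763 248.5157]]
7.325 [ 0.6375 -0.1745  0.0822] [[-1.      0.0037  0.0002]
 [ 0.0037  1.      0.    ]
 [-0.0002  0.     -1.    ]] [-0.1413 -0.414   0.3512]
```

View pics/wrist4.png

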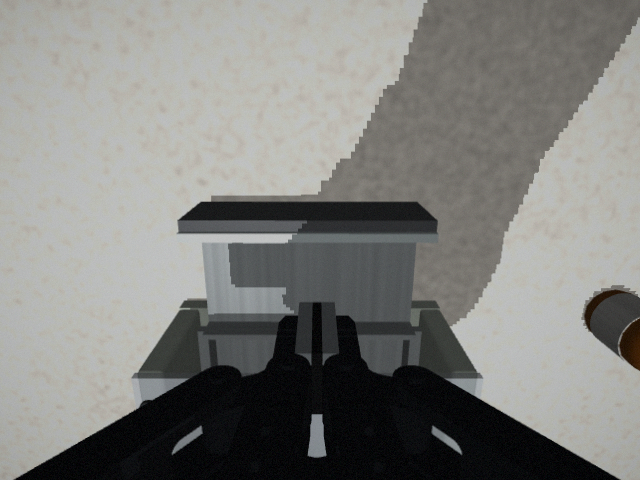

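View pics/s4c.png

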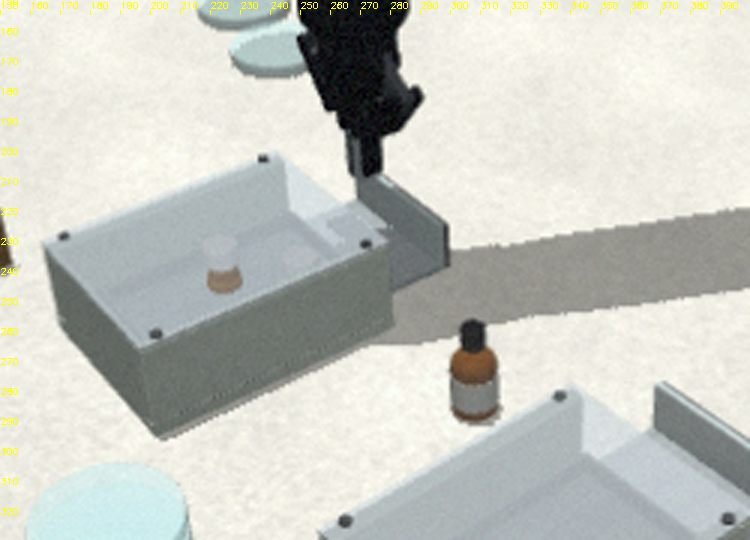

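Wrist view: lip top at v 220–243, u 178–437, about 3 mm drawn out. The fingertips (u 316, v 302) hang over the well between the lip and the cover. I descend into the well.

Call:
servo_tool --moves '[{"ax": 0,"ay": 0,"az": 0,"tx": 0,"ty": 0,"tz": 15,"hand": 0},{"ax": 0,"ay": 0,"az": 0,"tx": 0,"ty": 0,"tz": 32,"hand": 0},{"ax": 0,"ay": 0,"az": 0,"tx": 0,"ty": 0,"tz": 46,"hand": 0},{"ax": 0,"ay": 0,"az": 0,"tx": 0,"ty": 0,"tz": 53,"hand": 0},{"ax": 0,"ay": 0,"az": 0,"tx": 0,"ty": 0,"tz": 53,"hand": 0},{"ax": 0,"ay": 0,"az": 0,"tx": 3,"ty": 0,"tz": 53,"hand": 0},{"ax": 0,"ay": 0,"az": 0,"tx": 6,"ty": 0,"tz": 53,"hand": 0},{"ax": 0,"ay": 0,"az": 0,"tx": 9,"ty": 0,"tz": 53,"hand": 0}]'

```text
t: 8.32
tool_pos: [0.6284, -0.1753, 0.0293]
tcp_rot: [[-1.0, 0.005, 0.001], [0.005, 1.0, -0.0], [-0.001, -0.0, -1.0]]
ft_force: [0.0, -0.6, 0.6]
opening: 0.0002
```

Call:
servo_tool --moves '[{"ax": 0,"ay": 0,"az": 0,"tx": 2,"ty": 0,"tz": 0,"hand": 0},{"ax": 0,"ay": 0,"az": 0,"tx": 4,"ty": 0,"tz": 0,"hand": 0},{"ax": 0,"ay": 0,"az": 0,"tx": 6,"ty": 0,"tz": 0,"hand": 0},{"ax": 0,"ay": 0,"az": 0,"tx": 8,"ty": 0,"tz": 0,"hand": 0},{"ax": 0,"ay": 0,"az": 0,"tx": 10,"ty": 0,"tz": 0,"hand": 0},{"ax": 0,"ay": 0,"az": 0,"tx": 12,"ty": 0,"tz": 0,"hand": 0},{"ax": 0,"ay": 0,"az": 0,"tx": 14,"ty": 0,"tz": 0,"hand": 0},{"ax": 0,"ay": 0,"az": 0,"tx": 16,"ty": 0,"tz": 0,"hand": 0},{"ax": 0,"ay": 0,"az": 0,"tx": 18.5,"ty": 0,"tz": 0,"hand": 0},{"ax": 0,"ay": 0,"az": 0,"tx": 21,"ty": 0,"tz": 0,"hand": 0},{"ax": 0,"ay": 0,"az": 0,"tx": 24,"ty": 0,"tz": 0,"hand": 0},{"ax": 0,"ay": 0,"az": 0,"tx": 27,"ty": 0,"tz": 0,"hand": 0}]'

```text
t: 9.82
tool_pos: [0.6013, -0.1751, 0.0289]
tcp_rot: [[-1.0, 0.005, 0.0], [0.005, 1.0, -0.0], [-0.0, -0.0, -1.0]]
ft_force: [2.6, 0.4, 0.2]
opening: 0.0001
```

```bash
python3 - <<'E'
from h import *
im=optics.capture("scene"); cv2.imwrite(f"pics/scene5.png",im[:,:,::-1])
crop("pics/scene5.png",150,150,250,180,3,"pics/s5c.png")
E
```

```text
(no output)
```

View pics/s5c.png

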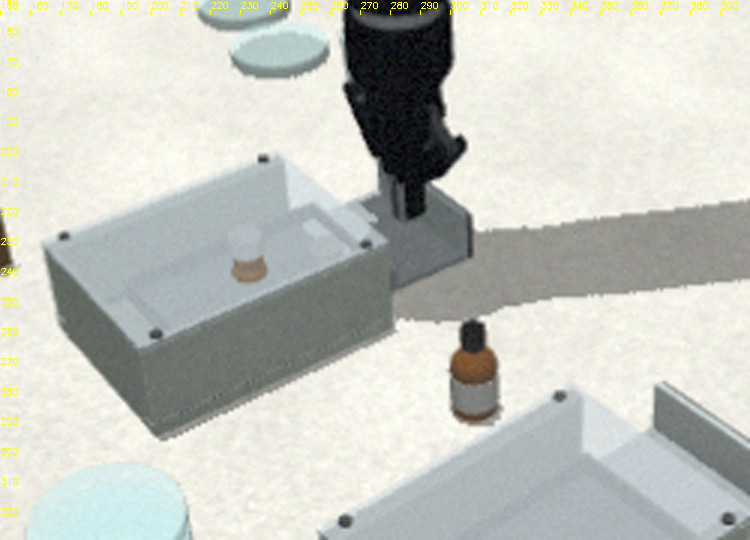

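The tray follows the hooked fingers (u 285, v 215), both vials are upright and carried along (u 232 and u 258), and the force is 2.6 N. I carry on drawing it out.

Call:
servo_tool --moves '[{"ax": 0,"ay": 0,"az": 0,"tx": 3,"ty": 0,"tz": 0,"hand": 0},{"ax": 0,"ay": 0,"az": 0,"tx": 6,"ty": 0,"tz": 0,"hand": 0},{"ax": 0,"ay": 0,"az": 0,"tx": 9,"ty": 0,"tz": 0,"hand": 0},{"ax": 0,"ay": 0,"az": 0,"tx": 12,"ty": 0,"tz": 0,"hand": 0},{"ax": 0,"ay": 0,"az": 0,"tx": 15,"ty": 0,"tz": 0,"hand": 0},{"ax": 0,"ay": 0,"az": 0,"tx": 18.5,"ty": 0,"tz": 0,"hand": 0},{"ax": 0,"ay": 0,"az": 0,"tx": 22,"ty": 0,"tz": 0,"hand": 0},{"ax": 0,"ay": 0,"az": 0,"tx": 25.5,"ty": 0,"tz": 0,"hand": 0},{"ax": 0,"ay": 0,"az": 0,"tx": 29,"ty": 0,"tz": 0,"hand": 0},{"ax": 0,"ay": 0,"az": 0,"tx": 32,"ty": 0,"tz": 0,"hand": 0},{"ax": 0,"ay": 0,"az": 0,"tx": 35,"ty": 0,"tz": 0,"hand": 0},{"ax": 0,"ay": 0,"az": 0,"tx": 38,"ty": 0,"tz": 0,"hand": 0}]'

```text
t: 11.38
tool_pos: [0.5633, -0.1749, 0.0289]
tcp_rot: [[-1.0, 0.005, 0.0], [0.005, 1.0, -0.0], [-0.0, -0.0, -1.0]]
ft_force: [3.0, -0.3, 0.7]
opening: -0.0001
```

Call:
servo_tool --moves '[{"ax": 0,"ay": 0,"az": 0,"tx": 3,"ty": 0,"tz": 0,"hand": 0},{"ax": 0,"ay": 0,"az": 0,"tx": 6,"ty": 0,"tz": 0,"hand": 0},{"ax": 0,"ay": 0,"az": 0,"tx": 9,"ty": 0,"tz": 0,"hand": 0},{"ax": 0,"ay": 0,"az": 0,"tx": 12,"ty": 0,"tz": 0,"hand": 0},{"ax": 0,"ay": 0,"az": 0,"tx": 15,"ty": 0,"tz": 0,"hand": 0},{"ax": 0,"ay": 0,"az": 0,"tx": 18.5,"ty": 0,"tz": 0,"hand": 0},{"ax": 0,"ay": 0,"az": 0,"tx": 22,"ty": 0,"tz": 0,"hand": 0},{"ax": 0,"ay": 0,"az": 0,"tx": 25.5,"ty": 0,"tz": 0,"hand": 0},{"ax": 0,"ay": 0,"az": 0,"tx": 29,"ty": 0,"tz": 0,"hand": 0},{"ax": 0,"ay": 0,"az": 0,"tx": 32,"ty": 0,"tz": 0,"hand": 0},{"ax": 0,"ay": 0,"az": 0,"tx": 35,"ty": 0,"tz": 0,"hand": 0},{"ax": 0,"ay": 0,"az": 0,"tx": 38,"ty": 0,"tz": 0,"hand": 0}]'

```text
t: 12.88
tool_pos: [0.5253, -0.1748, 0.0289]
tcp_rot: [[-1.0, 0.005, 0.0], [0.005, 1.0, -0.0], [-0.0, -0.0, -1.0]]
ft_force: [3.4, -0.1, 2.0]
opening: 0.0002
```

Call:
servo_tool --moves '[{"ax": 0,"ay": 0,"az": 0,"tx": 2,"ty": 0,"tz": 0,"hand": 0},{"ax": 0,"ay": 0,"az": 0,"tx": 4,"ty": 0,"tz": 0,"hand": 0},{"ax": 0,"ay": 0,"az": 0,"tx": 6,"ty": 0,"tz": 0,"hand": 0},{"ax": 0,"ay": 0,"az": 0,"tx": 8,"ty": 0,"tz": 0,"hand": 0},{"ax": 0,"ay": 0,"az": 0,"tx": 10,"ty": 0,"tz": 0,"hand": 0},{"ax": 0,"ay": 0,"az": 0,"tx": 11.5,"ty": 0,"tz": 0,"hand": 0},{"ax": 0,"ay": 0,"az": 0,"tx": 13,"ty": 0,"tz": 0,"hand": 0},{"ax": 0,"ay": 0,"az": 0,"tx": 14.5,"ty": 0,"tz": 0,"hand": 0},{"ax": 0,"ay": 0,"az": 0,"tx": 16,"ty": 0,"tz": 0,"hand": 0},{"ax": 0,"ay": 0,"az": 0,"tx": 17,"ty": 0,"tz": 0,"hand": 0},{"ax": 0,"ay": 0,"az": 0,"tx": 18,"ty": 0,"tz": 0,"hand": 0},{"ax": 0,"ay": 0,"az": 0,"tx": 19,"ty": 0,"tz": 0,"hand": 0}]'

```text
t: 14.38
tool_pos: [0.5064, -0.1746, 0.0288]
tcp_rot: [[-1.0, 0.005, 0.0], [0.005, 1.0, 0.0], [-0.0, 0.0, -1.0]]
ft_force: [2.8, -0.1, 0.5]
opening: -0.0003
```

Call:
servo_tool --moves '[{"ax": 0,"ay": 0,"az": 0,"tx": 1,"ty": 0,"tz": 0,"hand": 0},{"ax": 0,"ay": 0,"az": 0,"tx": 2,"ty": 0,"tz": 0,"hand": 0},{"ax": 0,"ay": 0,"az": 0,"tx": 3,"ty": 0,"tz": 0,"hand": 0}]'

```text
t: 14.75
tool_pos: [0.5033, -0.1746, 0.0288]
tcp_rot: [[-1.0, 0.005, -0.0], [0.005, 1.0, 0.0], [0.0, 0.0, -1.0]]
ft_force: [2.5, -0.4, 0.9]
opening: -0.0002
```

Call:
servo_tool --moves '[{"ax": 0,"ay": 0,"az": 0,"tx": 1,"ty": 0,"tz": 0,"hand": 0},{"ax": 0,"ay": 0,"az": 0,"tx": 2,"ty": 0,"tz": 0,"hand": 0},{"ax": 0,"ay": 0,"az": 0,"tx": 3,"ty": 0,"tz": 0,"hand": 0},{"ax": 0,"ay": 0,"az": 0,"tx": 4,"ty": 0,"tz": 0,"hand": 0}]'

```text
t: 15.25
tool_pos: [0.5022, -0.1746, 0.029]
tcp_rot: [[-1.0, 0.004, 0.006], [0.004, 1.0, 0.001], [-0.006, 0.001, -1.0]]
ft_force: [11.6, 0.7, -7.6]
opening: 0.0004
```

It has met its stop: the tool stalled at x 0.502 and the force rose to 11.6 N. I unload, clear the lip, lift out and look.

Call:
servo_tool --moves '[{"ax": 0,"ay": 0,"az": 0,"tx": -3,"ty": 0,"tz": 0,"hand": 0},{"ax": 0,"ay": 0,"az": 0,"tx": -9,"ty": 0,"tz": 0,"hand": 0},{"ax": 0,"ay": 0,"az": 0,"tx": -16,"ty": 0,"tz": 0,"hand": 0},{"ax": 0,"ay": 0,"az": 0,"tx": -18,"ty": 0,"tz": 0,"hand": 0},{"ax": 0,"ay": 0,"az": 0,"tx": -18,"ty": 0,"tz": -10,"hand": 0},{"ax": 0,"ay": 0,"az": 0,"tx": -18,"ty": 0,"tz": -40,"hand": 0},{"ax": 0,"ay": 0,"az": 0,"tx": -18,"ty": 0,"tz": -80,"hand": 0},{"ax": 0,"ay": 0,"az": 0,"tx": -18,"ty": 0,"tz": -130,"hand": 0},{"ax": 0,"ay": 0,"az": 0,"tx": 10,"ty": 40,"tz": -160,"hand": 0},{"ax": 0,"ay": 0,"az": 0,"tx": 40,"ty": 90,"tz": -160,"hand": 0},{"ax": 0,"ay": 0,"az": 0,"tx": 80,"ty": 130,"tz": -160,"hand": 0},{"ax": 0,"ay": 0,"az": 0,"tx": 100,"ty": 170,"tz": -160,"hand": 0}]'

```text
t: 16.75
tool_pos: [0.3978, -0.0029, 0.1894]
tcp_rot: [[-1.0, 0.005, -0.0], [0.005, 1.0, 0.0], [0.0, 0.0, -1.0]]
ft_force: [0.3, 1.4, 0.5]
opening: 0.0004
```

Call:
servo_tool --moves '[{"ax": 0,"ay": 0,"az": 0,"tx": 0,"ty": 0,"tz": 0,"hand": 0},{"ax": 0,"ay": 0,"az": 0,"tx": 0,"ty": 0,"tz": 0,"hand": 0}]'

```text
t: 17.0
tool_pos: [0.4009, -0.0045, 0.1896]
tcp_rot: [[-1.0, 0.004, 0.002], [0.004, 1.0, -0.001], [-0.002, -0.001, -1.0]]
ft_force: [0.4, -0.1, 1.1]
opening: -0.0002
```

```bash
python3 - <<'E'
from h import *
np.set_printoptions(precision=4,suppress=True)
for n in("top","scene"):
    im=optics.capture(n); cv2.imwrite(f"pics/{n}6.png",im[:,:,::-1])
s=sensors.get_state(); print(s['t'],s['tool_pos'],s['ft_force'],s['dq'])
crop("pics/top6.png",200,140,220,180,3,"pics/t6c.png")
crop("pics/scene6.png",150,150,300,220,2,"pics/s6c.png")
E
```

```text
17.1 [ 0.4011 -0.0049  0.1892] [-0.7781 -0.0738  0.4364] [-0.0057  0.0089 -0.0024  0.      0.0021  0.0008]
```

View pics/t6c.png

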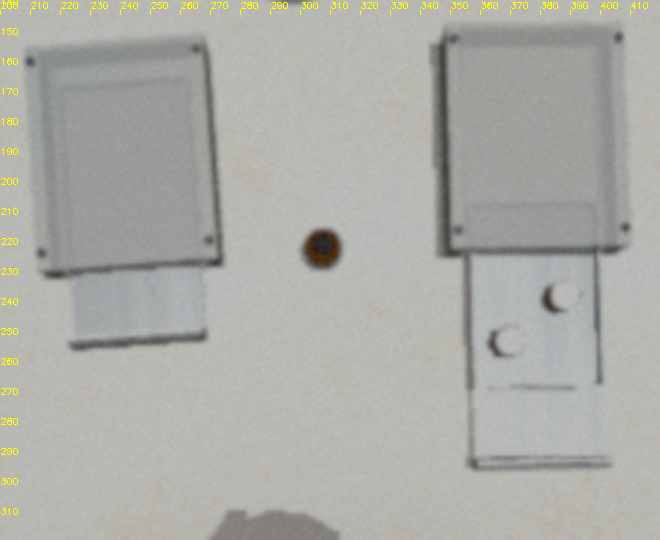

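View pics/scene6.png

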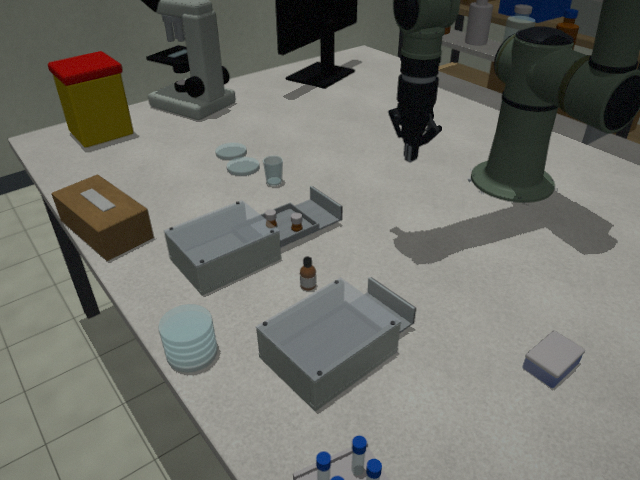

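The loaded tray's lip is now at v 294 (it was 248), about 118–120 mm out. Both vials stand in the bay (u 368, v 253 and u 386, v 238). The empty tray is still home, and the bottle, box and beaker have not moved.

```bash
python3 - <<'E'
from h import *
a=atz("top",[(357,295),(401,293.5)],.055); print(a)
print(manip.sign_off())
E
```

```text
[[ 0.48837078 -0.11575263  0.055     ]
 [ 0.48915696 -0.22563202  0.055     ]]
the job is handed in; nothing more can be done
None
```

Both trays are where you asked, in the order asked. I handed the job in at about 17 s of the 46 s limit.

- **Empty tray:** I pushed it home first with the shut fingers. It slid at about 2.5 N, then the tool stalled at the closed position with the force rising to 13 N. In the last top picture its lip is still at the closed position.
- **Loaded tray:** I then hooked the fingertips behind its lip, without gripping, and drew it out at 16–28 mm/s, slowing to 8 mm/s near the end. It moved at about 3 N, stalled at its stop at about 12 N, and I unloaded and lifted clear. The last top picture puts its lip at x about 0.488 m, roughly 116 mm from where it started. With the estimated 3 mm it was already out, that agrees with the 120 mm stop.
- **Other checks:** The last pictures show both vials upright in the bay. The bottle, slide box and beaker look unmoved, and the arm is clear of everything.

No check failed. The only disagreement was that the wrist picture put the loaded lip about 3 mm out at the start and the top picture put it within about 1 mm of home. That did not affect the result.

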